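Press-test the rack ledges and store the carton on the firm one

ROBOT

A 6-joint arm with a two-finger parallel gripper is mounted at the origin on the work surface. World frame = base frame: x ahead of the robot, y to its left, z up, the work surface at z = 0. Lengths are in m, angles in rad, forces in N, time in s.
With the tool pointing down it reaches from about 0.375 to 0.9 m from the base axis. Payload 3.1 kg.
Tool frame: the origin (TCP) lies on the centre line of the jaws, within the pads' length; the fingertips stand 25 mm ahead of it and the grasp point (between the pads) lies 6 mm ahead of it; z points along the fingers, y is the direction in which the jaws open and shut (so a half turn about z gives the same grasp; the last joint's range is limited). The gripper opens to 85 mm and grips with 20 to 120 N. Pads are 22 mm wide; open, the fingers measure 114 mm over their backs; the gripper's body (76 mm by 85 mm) begins 54 mm behind the grasp point. The pads swing forward as they close: fully open they stand 13 mm farther back than shut.
Start: joints at [1.133, 0.527, 1.433, -0, 1.181, -0.178], TCP at [0.161, 0.604, 0.256] pointing down, gripper open.
Joint ranges: [-3.08, 3.08], [-0.75, 2.2], [0.22, 2.44], [-1.43, 4.57], [0, 2.65], [-2.85, 2.85]. Speed limits (rad/s): [2.79, 2.79, 3.14, 3.14, 3.14, 3.14].

INTERFACE

Orientations are given as a unit quaternion [w, x, y, z].
In Python, from workcell import robot gives the robot as it stands.
- The arm moves only by the tool servo_tool, never from a script. Its argument "moves" is text: rows parted by semicolons, each of 7 numbers parted by spaces: the finger opening in mm, from 0 to 85.4, then the shift along the tool's x, y, z in mm, then the turn, a rotation vector about the tool's x, y, z in degrees. A call has exactly 5 rows; each row is the pose to reach, as a shift and turn from the pose commanded when the call began, along the tool's axes at that moment; what a row does not reach only later rows make up. A row lasts 1/12 s, in which the tool goes at most 41.7 mm and 7.16 degrees, less where a joint would pass 70% of its speed; a pose out of reach is approached as far as the arm can. A call with a gripper value outside its range is refused whole. The fingers move at their own pace and stop on an object; "squeeze" is the grip in N (left out, the last holds). Time passes only in rows, so rows that repeat a pose let the fingers close, or fill a call up. It gives the time, the measured TCP pose, the force and the opening at its end, in the units of the state.
- robot.observe(): the state, without advancing time (a new reading comes with each control period).
- robot.grab_frame(name): name is "scene" or "top"; returns the picture (420x560x3 uint8, red, green, blue); there is no depth.
- robot.camera_info(name): a dict with "fx", "fy", "cx", "cy" (pixels), "k1" (the pictures are not rectified: a ray, as slopes to the right and down, at radius r is drawn at 1 + k1 r^2 times it, then the intrinsics apply), "world_from_camera" (4x4, takes a point from camera to world coordinates). Camera axes: x right, y down, z forward; pixel columns grow to the right and rows downward; lengths in m; the calibration is good to about 2 mm. A picture is of the moment at which its call begins. camera_info takes no time and is no camera call.
- robot.sign_off(): hands the job in, once; it reports no verdict.
The state is a dict: "t": time; "qpos": joint angles; "dq": joint speeds; "tau": joint torques, N m; "position": TCP position; "eef_rot": TCP orientation; "contact_force": force on the tool from outside, world axes, zero at the start; "moment": the same for the moment, N m; "gripper_width": finger opening in m.
Only numpy, scipy, OpenCV 4.12 (cv2) and the standard library are available. Lean on these libraries where they do the work, as an engineer would, in place of code of your own. Each camera call takes 0.05 s, during which the arm holds its last target.

TASK

The three plastic ledges on the bench rack look alike, but only one is still firmly clamped. Press down on the middle of a ledge with the closed fingertips at about 10 N (never 20 N or more on any ledge) and hold it for a second: the firm one dips only 2 to 3 mm, a loose one 9 mm or more. When you have found and proved the firm one, set the carton gently down on it, upright, at mid-span and with its long side along the ledge, and let go; never let a loose ledge take the carton, and leave everything else where it is.

Things in the scene. Friction and masses are not known exactly. Their poses are not given: they have to be found in the camera images.
- rack: bench rack fixed to the table: two white slotted posts 430 mm apart (215 mm either side of its centre, 206 mm high) on flat feet with a slanting stay in front, a steel cross rail, and on the rail three steel clamp sockets 135 mm apart, each holding one ledge. Origin on the table under the front face of the middle socket; x points away from the robot (the ledges stick out to -x), y left, z up
- ledge_left: off-white plastic ledge on the robot's left (rack +y): a flat tongue 200 mm long (out to -x), 90 mm wide, 5 mm thick, held only at its root in a steel clamp socket (42 mm high, 100 mm wide), with a lip 8 mm high across its free end. Origin at the root, in the socket's mouth, half-way through the thickness; x along the ledge towards the socket, z up. Level when unloaded, its top 160 mm above the table
- ledge_left_mid (a point): where to press the ledge on the robot's left (rack +y): middle of its top face, 100 mm from socket and free end; axes as the ledge's. How firmly it is held cannot be seen. At 10 N here a firm ledge dips 2 to 3 mm and springs back (about 4 N per mm); of the two others one has play and dips 9 to 12 mm, one is slack and dips 13 to 18 mm. Which is which varies
- ledge_middle: off-white plastic ledge in the middle: a flat tongue 200 mm long (out to -x), 90 mm wide, 5 mm thick, held only at its root in a steel clamp socket (42 mm high, 100 mm wide), with a lip 8 mm high across its free end. Origin at the root, in the socket's mouth, half-way through the thickness; x along the ledge towards the socket, z up. Level when unloaded, its top 160 mm above the table
- ledge_middle_mid (a point): where to press the ledge in the middle: middle of its top face, 100 mm from socket and free end; axes as the ledge's. How firmly it is held cannot be seen. At 10 N here a firm ledge dips 2 to 3 mm and springs back (about 4 N per mm); of the two others one has play and dips 9 to 12 mm, one is slack and dips 13 to 18 mm. Which is which varies
- ledge_right: off-white plastic ledge on the robot's right (rack -y): a flat tongue 200 mm long (out to -x), 90 mm wide, 5 mm thick, held only at its root in a steel clamp socket (42 mm high, 100 mm wide), with a lip 8 mm high across its free end. Origin at the root, in the socket's mouth, half-way through the thickness; x along the ledge towards the socket, z up. Level when unloaded, its top 160 mm above the table
- ledge_right_mid (a point): where to press the ledge on the robot's right (rack -y): middle of its top face, 100 mm from socket and free end; axes as the ledge's. How firmly it is held cannot be seen. At 10 N here a firm ledge dips 2 to 3 mm and springs back (about 4 N per mm); of the two others one has play and dips 9 to 12 mm, one is slack and dips 13 to 18 mm. Which is which varies
- carton_center (a point): centre (half-way up) of the small sealed cardboard carton of fixings, 100 mm long (its x) by 56 mm wide (y) by 70 mm high (z), 0.6 to 0.9 kg, upright on the table to the right of the rack
- carton: the same carton; origin at the centre of its underside, x along its length
- tote: bystander: small purple open plastic tote, 200 x 150 x 110 mm, black handles; origin under its centre
- tape_roll: bystander: roll of tape lying flat, 96 mm across, 48 mm high; origin under its centre
- flat_box: bystander: low cardboard box, 170 x 120 x 50 mm; origin under its centre
There are look-alikes about, which are no part of the job. What is shaped like the carton but blue is not meant.

How it is judged:
By the outcome, as a careful person would: the job done as asked, in the order asked, and still so for the second after the job is handed in, with the robot touching nothing.
It also fails if it takes over 72 s, if anything falls off the work surface, if the arm or the gripper's body presses on something with over 40 N, if the wrist force passes 120 N, or if a joint passes its speed limit or range.

## Working session

There is one attempt and no reset: what is moved stays moved. The work goes in short steps, Python scripts to look and compute and a tool call to move; the robot and the scene stay as the last step left them, time stands still between calls to the robot, and variables do not carry over. Pictures are saved under pics/ and viewed, and the job is handed in when it is done.

Besides the shell and the picture viewer there is one more tool, called after "Emit:" as name(argument=value, ...) on one line, values as JSON. servo_tool: Moves the arm, as the interface text tells. Its arguments: {"type":"object","properties":{"moves":{"type":"string"},"squeeze":{"type":"number"}},"required":["moves"]}

```bash
mkdir -p pics; ls
python3 - <<'E'
from workcell import robot
import cv2,json,numpy as np
for n in("scene","top"):
    f=robot.grab_frame(n); cv2.imwrite(f"pics/{n}0.png",f[...,::-1])
    c=robot.camera_info(n); print(n,{k:(np.round(v,4).tolist() if k[0]=='w' else v) for k,v in c.items()})
s=robot.observe(); print({k:np.round(v,4).tolist() for k,v in s.items()})
E
```

```text
pics
scene {'fx': 424.56149495650004, 'fy': 424.56149495650004, 'cx': 278.5063975548426, 'cy': 208.76096268388446, 'k1': -0.03741080297291974, 'world_from_camera': [[0.8257, 0.2955, -0.4805, 1.0064], [0.5641, -0.4407, 0.6983, -0.838], [-0.0054, -0.8476, -0.5306, 0.7067], [0.0, 0.0, 0.0, 1.0]]}
top {'fx': 507.9055005306505, 'fy': 507.9055005306505, 'cx': 275.582305034382, 'cy': 204.80724797650953, 'k1': -0.07007861256803383, 'world_from_camera': [[-0.0154, -0.9875, 0.1567, 0.2491], [-0.9999, 0.0145, -0.0067, -0.0883], [0.0044, -0.1567, -0.9876, 1.5877], [0.0, 0.0, 0.0, 1.0]]}
{'t': 0.1, 'qpos': [1.1325, 0.5284, 1.4338, 0.0, 1.1814, -0.1785], 'dq': [0.0018, -0.0018, -0.0037, -0.0, -0.0007, -0.0019], 'tau': [-0.0002, -44.3303, -17.8587, -0.0002, 0.0039, -0.0], 'position': [0.1603, 0.6035, 0.2554], 'eef_rot': [-0.0003, 0.1295, 0.9916, -0.0009], 'contact_force': [-0.9697, -0.7579, 0.6321], 'moment': [0.0009, 0.0036, 0.0008], 'gripper_width': 0.0854}
```

View pics/scene0.png

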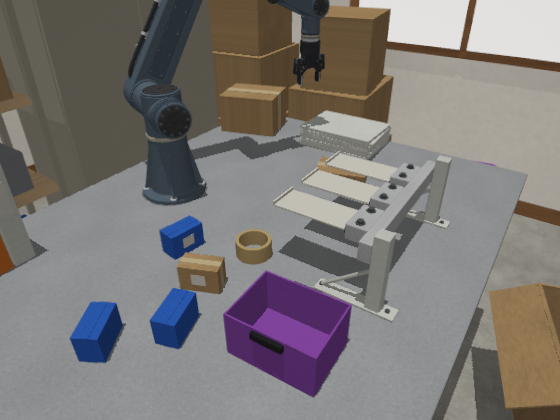

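View pics/top0.png

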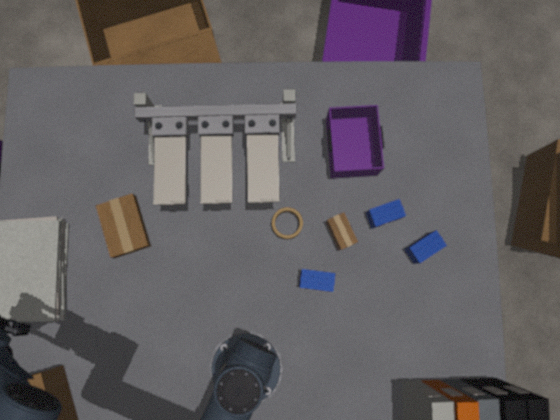

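The top view shows the ledges at about (170,170), (216,170) and (263,168). These could be taken for the carton:
- brown carton: top (341,231), scene (202,273)
- blue boxes: top (386,213), (427,247) and (317,280)
- flat box: top (123,225), larger and low

I choose the brown one and will check it in close crops.

Run:
```python
import cv2,numpy as np
t=cv2.imread("pics/top0.png"); s=cv2.imread("pics/scene0.png")
a=cv2.resize(t[85:215,130:310],None,fx=4.4,fy=4.4,interpolation=cv2.INTER_CUBIC)
cv2.imwrite("pics/c_rack.png",a)
b=cv2.resize(t[200:260,310:375],None,fx=6,fy=6,interpolation=cv2.INTER_CUBIC)
c=cv2.resize(s[245:305,170:235],None,fx=6,fy=6,interpolation=cv2.INTER_CUBIC)
cv2.imwrite("pics/c_carton.png",np.hstack([b,c]))
```

```text
(no output)
```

View pics/c_rack.png

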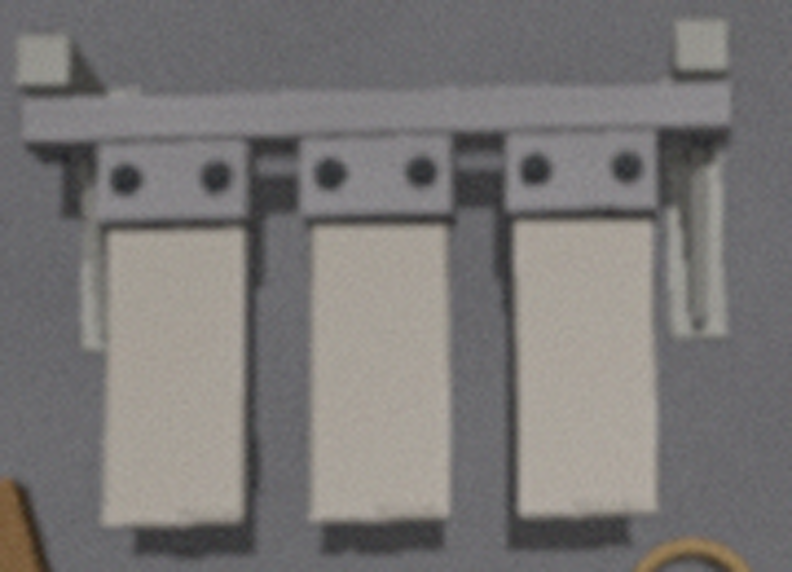

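View pics/c_carton.png

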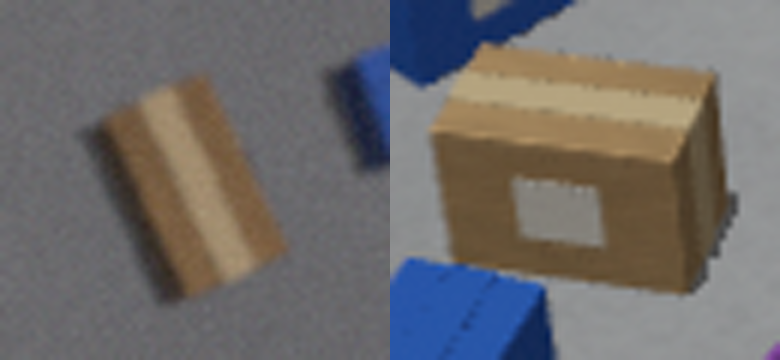

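The crops confirm the choice: the brown carton has tape along its length and a white label, and it stands clear of the blue boxes. Next I measure positions.

```bash
cat > h.py <<'E'
import numpy as np,cv2
from workcell import robot
def cam(n):
    c=robot.camera_info(n); K=np.array([[c['fx'],0,c['cx']],[0,c['fy'],c['cy']],[0,0,1]]);D=np.array([c['k1'],0,0,0.]);return K,D,np.array(c['world_from_camera'])
def px2w(n,uv,z):
    K,D,T=cam(n); p=cv2.undistortPoints(np.array(uv,float).reshape(-1,1,2),K,D).reshape(-1,2)
    d=np.c_[p,np.ones(len(p))]@T[:3,:3].T; o=T[:3,3]; z=np.broadcast_to(z,len(p))
    return o+d*((z-o[2])/d[:,2])[:,None]
def w2px(n,P):
    K,D,T=cam(n); W=np.linalg.inv(T); return cv2.projectPoints(np.array(P,float).reshape(-1,1,3),cv2.Rodrigues(W[:3,:3])[0],W[:3,3],K,D)[0].reshape(-1,2)
E
python3 - <<'E'
from h import *
np.set_printoptions(precision=4,suppress=True)
u=lambda a,f,o:(np.array(a,float)+.5)/f-.5+np.array(o)
L={'left':[(107,228),(246,228),(103,524),(246,524)],'mid':[(311,224),(449,222),(310,520),(449,518)],'right':[(514,219),(653,217),(518,516),(656,513)]}
for k,v in L.items():
    w=px2w('top',u(v,4.4,(130,85)),[.16,.16,.164,.164]); print(k,w[:,:2].tolist() and np.round(w[:,:2],4).tolist(),'mid',w.mean(0)[:2],'ax',np.degrees(np.arctan2(*(w[:2].mean(0)-w[2:].mean(0))[[1,0]])), np.linalg.norm(w[:2].mean(0)-w[2:].mean(0)))
w=px2w('top',u([(102,122),(208,74),(288,248),(180,300)],6,(310,200)),.07)
print('carton top',w[:,:2],w.mean(0)); d=(w[0]+w[1]-w[2]-w[3])/2;print(np.linalg.norm(d),np.degrees(np.arctan2(d[1],d[0])))
# scene: top-face corners crop
w2=px2w('scene',u([(481-390,42),(716-390,70),(672-390,163),(432-390,130)],6,(170,245)),.07);print('scene',w2[:,:2],w2.mean(0));d=(w2[1]+w2[2]-w2[0]-w2[3])/2;print(np.linalg.norm(d),np.degrees(np.arctan2(d[1],d[0])))
E
```

```text
left [[0.683, 0.2542], [0.6813, 0.1615], [0.4832, 0.2509], [0.4818, 0.158]] mid [0.5823 0.2061] ax 0.9655398862413138 0.19966088439536714
mid [[0.6833, 0.1183], [0.6831, 0.0268], [0.4838, 0.1165], [0.4838, 0.0266]] mid [0.5835 0.0721] ax 0.2731872707278146 0.19941698952463308
right [[0.6845, -0.0163], [0.6846, -0.1084], [0.4845, -0.0179], [0.4851, -0.107]] mid [ 0.5847 -0.0624] ax 0.04226379902479924 0.19978986909141383
carton top [[ 0.4414 -0.2517]
 [ 0.465  -0.306 ]
 [ 0.3765 -0.343 ]
 [ 0.3514 -0.2879]] [ 0.4086 -0.2971  0.07  ]
0.0964537448438056 22.30838334283796
scene [[ 0.3508 -0.2905]
 [ 0.4422 -0.2507]
 [ 0.4654 -0.3036]
 [ 0.3749 -0.3414]] [ 0.4083 -0.2966  0.07  ]
0.09888461109889982 23.095459106871832
```

Emit:
servo_tool(moves="0 -35 -19 0 0 0 -3.1; 0 -70 -38 0 0 0 -6.2; 0 -105 -57 0 0 0 -9.3; 0 -140 -76 0 0 0 -12.4; 0 -175 -95 0 0 0 -15.4", squeeze=20)

```text
t: 0.52
position: [0.3059, 0.4657, 0.2559]
eef_rot: [-0.0, -0.006, 1.0, -0.0]
contact_force: [1.0, 0.8, 0.4]
gripper_width: 0.0254
```

Emit:
servo_tool(moves="0 -28 -27 0 0 0 0; 0 -56 -54 0 0 0 0; 0 -85 -82 0 0 0 0; 0 -113 -109 0 0 0 0; 0 -142 -136 0 0 0 0")

```text
t: 0.93
position: [0.4491, 0.3308, 0.256]
eef_rot: [-0.001, -0.004, 1.0, -0.0]
contact_force: [0.1, 1.9, 0.6]
gripper_width: 0.0001
```

Emit:
servo_tool(moves="0 -28 -27 10 0 0 0; 0 -56 -54 20 0 0 0; 0 -85 -82 35 0 0 0; 0 -113 -109 50 0 0 0; 0 -132 -127 62 0 0 0")

```text
t: 1.35
position: [0.5837, 0.2039, 0.193]
eef_rot: [0.0, -0.004, 1.0, -0.0]
contact_force: [0.3, 0.2, 1.0]
gripper_width: 0.0
```

Emit:
servo_tool(moves="0 0 2 0 0 0 0; 0 1 2 2 0 0 0; 0 1 2 4 0 0 0; 0 1 2 6 0 0 0; 0 1 2 6 0 0 0")

```text
t: 1.77
position: [0.5793, 0.2098, 0.1883]
eef_rot: [-0.0, -0.005, 1.0, -0.0]
contact_force: [1.1, -0.2, -0.2]
gripper_width: -0.0002
```

Emit:
servo_tool(moves="0 0 0 1 0 0 0; 0 0 0 2 0 0 0; 0 0 0 2 0 0 0; 0 0 0 2 0 0 0; 0 0 0 2 0 0 0")

```text
t: 2.18
position: [0.5806, 0.2089, 0.1865]
eef_rot: [0.0, -0.005, 1.0, 0.0]
contact_force: [-0.4, 0.4, 0.5]
gripper_width: -0.0004
```

Emit:
servo_tool(moves="0 0 -2 1 0 0 0; 0 0 -2 1 0 0 0; 0 0 -2 2 0 0 0; 0 0 -2 2 0 0 0; 0 0 -2 2 0 0 0")

```text
t: 2.6
position: [0.5806, 0.2065, 0.1845]
eef_rot: [-0.0, -0.004, 1.0, -0.0]
contact_force: [-0.4, -1.7, 1.2]
gripper_width: -0.0003
```

Emit:
servo_tool(moves="0 0 0 1 0 0 0; 0 0 0 1 0 0 0; 0 0 0 1 0 0 0; 0 0 0 1 0 0 0; 0 0 0 1 0 0 0")

```text
t: 3.02
position: [0.5806, 0.2067, 0.1836]
eef_rot: [0.0, -0.005, 1.0, -0.0]
contact_force: [-1.5, -1.5, 4.8]
gripper_width: 0.0
```

Emit:
servo_tool(moves="0 0 0 0.5 0 0 0; 0 0 0 1 0 0 0; 0 0 0 1 0 0 0; 0 0 0 1 0 0 0; 0 0 0 1 0 0 0")

```text
t: 3.43
position: [0.5806, 0.2067, 0.1829]
eef_rot: [0.0, -0.005, 1.0, -0.0]
contact_force: [-1.1, -0.8, 7.3]
gripper_width: 0.0001
```

Emit:
servo_tool(moves="0 0 0 0.5 0 0 0; 0 0 0 0.8 0 0 0; 0 0 0 0.8 0 0 0; 0 0 0 0.8 0 0 0; 0 0 0 0.8 0 0 0")

```text
t: 3.85
position: [0.5807, 0.2067, 0.1825]
eef_rot: [0.0, -0.005, 1.0, -0.0]
contact_force: [-2.5, -1.0, 8.9]
gripper_width: -0.0001
```

```bash
python3 -c "
from h import *
s=robot.observe();print(s['t'],s['position'],s['contact_force'])"
```

```text
3.85 [0.58066057 0.20671034 0.18246616] [-2.5107882  -0.99571804  8.91392445]
```

Emit:
servo_tool(moves="0 0 0 0.3 0 0 0; 0 0 0 0.3 0 0 0; 0 0 0 0.3 0 0 0; 0 0 0 0.3 0 0 0; 0 0 0 0.3 0 0 0")

```text
t: 4.27
position: [0.5806, 0.2067, 0.1823]
eef_rot: [0.0, -0.005, 1.0, -0.0]
contact_force: [-2.8, -1.1, 9.5]
gripper_width: 0.0002
```

Emit:
servo_tool(moves="0 0 0 0 0 0 0; 0 0 0 0 0 0 0; 0 0 0 0 0 0 0; 0 0 0 0 0 0 0; 0 0 0 0 0 0 0")

```text
t: 4.68
position: [0.5806, 0.2067, 0.1823]
eef_rot: [0.0, -0.005, 1.0, -0.0]
contact_force: [-2.3, -0.1, 8.8]
gripper_width: 0.0003
```

Emit:
servo_tool(moves="0 0 0 0 0 0 0; 0 0 0 0 0 0 0; 0 0 0 0 0 0 0; 0 0 0 0 0 0 0; 0 0 0 0 0 0 0")

```text
t: 5.1
position: [0.5806, 0.2067, 0.1823]
eef_rot: [0.0, -0.005, 1.0, -0.0]
contact_force: [-2.3, -1.5, 9.6]
gripper_width: 0.0001
```

Emit:
servo_tool(moves="0 0 0 0 0 0 0; 0 0 0 0 0 0 0; 0 0 0 0 0 0 0; 0 0 0 0 0 0 0; 0 0 0 0 0 0 0")

```text
t: 5.52
position: [0.5806, 0.2067, 0.1823]
eef_rot: [0.0, -0.005, 1.0, -0.0]
contact_force: [-2.8, -1.0, 8.7]
gripper_width: -0.0003
```

Emit:
servo_tool(moves="0 0 0 0.4 0 0 0; 0 0 0 0.4 0 0 0; 0 0 0 0.4 0 0 0; 0 0 0 0.4 0 0 0; 0 0 0 0.4 0 0 0")

```text
t: 5.93
position: [0.5807, 0.2067, 0.1821]
eef_rot: [0.0, -0.005, 1.0, -0.0]
contact_force: [-2.9, -1.6, 9.7]
gripper_width: 0.0002
```

Emit:
servo_tool(moves="0 0 0 0 0 0 0; 0 0 0 0 0 0 0; 0 0 0 0 0 0 0; 0 0 0 0 0 0 0; 0 0 0 0 0 0 0")

```text
t: 6.35
position: [0.5807, 0.2067, 0.1821]
eef_rot: [0.0, -0.005, 1.0, -0.0]
contact_force: [-3.7, -1.9, 9.9]
gripper_width: 0.0001
```

Emit:
servo_tool(moves="0 0 0 0 0 0 0; 0 0 0 0 0 0 0; 0 0 0 0 0 0 0; 0 0 0 0 0 0 0; 0 0 0 0 0 0 0")

```text
t: 6.77
position: [0.5807, 0.2067, 0.1821]
eef_rot: [0.0, -0.005, 1.0, -0.0]
contact_force: [-3.0, -2.1, 9.5]
gripper_width: -0.0
```

Emit:
servo_tool(moves="0 0 0 0 0 0 0; 0 0 0 0 0 0 0; 0 0 0 0 0 0 0; 0 0 0 0 0 0 0; 0 0 0 0 0 0 0")

```text
t: 7.18
position: [0.5807, 0.2067, 0.1821]
eef_rot: [0.0, -0.005, 1.0, -0.0]
contact_force: [-3.3, -0.2, 9.8]
gripper_width: 0.0002
```

```bash
python3 -c "
from h import *
f=robot.grab_frame('scene');cv2.imwrite('pics/press.png',cv2.resize(f[100:260,240:460,::-1],None,fx=3.5,fy=3.5))"
```

```text
(no output)
```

View pics/press.png

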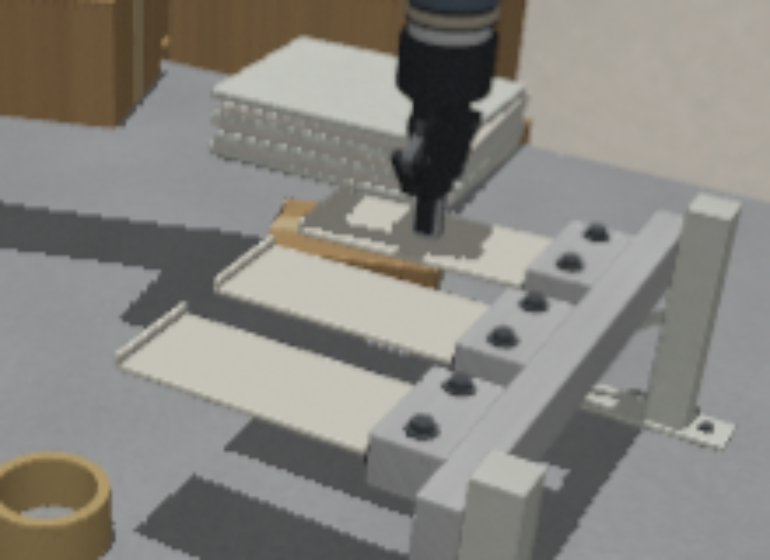

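Proven: the left ledge is the firm one. It held about 9.7 N with a steady dip of roughly 2.5 mm for more than 2 s, and the picture shows the closed tips on it at mid-span. Next I go to the carton.

Emit:
servo_tool(moves="0 0 0 -8 0 0 0; 0 0 0 -40 0 0 0; 0 0 0 -75 0 0 0; 0 13 -37 -80 0 0 0; 0 26 -75 -80 0 0 0")

```text
t: 7.65
position: [0.5575, 0.1326, 0.2636]
eef_rot: [0.004, -0.007, 1.0, 0.0]
contact_force: [-0.4, -0.1, -0.5]
gripper_width: -0.0
```

Emit:
servo_tool(moves="0 13 -37 0 0 0 0; 0 26 -75 0 0 0 0; 0 40 -113 0 0 0 0; 20 53 -151 0 0 0 0; 40 66 -188 0 0 0 0")

```text
t: 8.07
position: [0.4901, -0.0585, 0.2605]
eef_rot: [0.0, -0.005, 1.0, 0.0]
contact_force: [0.4, 0.4, -0.4]
gripper_width: 0.0233
```

Emit:
servo_tool(moves="85 13 -37 0 0 0 -4.4; 85 26 -75 0 0 0 -8.8; 85 40 -113 0 0 0 -13.2; 85 53 -151 0 0 0 -17.6; 85 66 -188 0 0 0 -22.1")

```text
t: 8.48
position: [0.4258, -0.2474, 0.2606]
eef_rot: [0.0, -0.198, 0.98, 0.0]
contact_force: [0.8, -0.8, 0.9]
gripper_width: 0.083
```

```bash
cat >> h.py <<'E'
from scipy.spatial.transform import Rotation as Ro
def togo(P,yang):
    s=robot.observe(); q=s['eef_rot']; R=Ro.from_quat([q[1],q[2],q[3],q[0]]).as_matrix()
    d=R.T@(np.array(P)-s['position']); y=np.degrees(np.arctan2(R[1,1],R[0,1]))
    print('t',s['t'],'pos',np.round(s['position'],4),'q',np.round(s['qpos'],3),'shift mm',np.round(d*1e3,1),'y-ang',round(y,2),'turnz',round(y-yang,2),'tilt',np.round(R[:2,2],4))
E
python3 -c "
from h import *
togo([.4085,-.297,.12],112.7)"
```

```text
t 8.4833 pos [ 0.4258 -0.2474  0.2606] q [-7.540e-01  3.440e-01  1.753e+00  1.000e-03  1.044e+00 -2.723e+00] shift mm [ 35.3 -39.  140.5] y-ang 112.81 turnz 0.11 tilt [0.0005 0.0001]
```

Joint 6 would end up close to its limit there, so I'll use the half-turned grasp instead.

Emit:
servo_tool(moves="85 7 -8 10 0 0 7; 85 14 -16 20 0 0 14; 85 21 -24 30 0 0 21; 85 28 -32 40 0 0 28; 85 35 -39 50 0 0 35")

```text
t: 8.9
position: [0.4093, -0.2959, 0.21]
eef_rot: [0.0, 0.111, 0.994, 0.0]
contact_force: [-0.1, 0.4, -0.1]
gripper_width: 0.0848
```

Emit:
servo_tool(moves="85 0 0 0 0 0 7; 85 0 0 0 0 0 14; 85 0 0 0 0 0 21; 85 0 0 0 0 0 28; 85 0 0 0 0 0 35")

```text
t: 9.32
position: [0.4094, -0.2951, 0.2103]
eef_rot: [-0.0, 0.405, 0.914, 0.0]
contact_force: [-0.5, -0.2, -0.4]
gripper_width: 0.0854
```

Emit:
servo_tool(moves="85 0 0 0 0 0 7; 85 0 0 0 0 0 14; 85 0 0 0 0 0 21; 85 0 0 0 0 0 28; 85 0 0 0 0 0 35")

```text
t: 9.73
position: [0.4095, -0.2951, 0.2104]
eef_rot: [-0.0, 0.661, 0.75, 0.0]
contact_force: [0.3, 0.8, -0.1]
gripper_width: 0.085
```

Emit:
servo_tool(moves="85 0 0 0 0 0 7; 85 0 0 0 0 0 14; 85 0 0 0 0 0 21; 85 0 0 0 0 0 28; 85 0 0 0 0 0 35")

```text
t: 10.15
position: [0.4095, -0.2951, 0.2104]
eef_rot: [-0.0, 0.856, 0.517, 0.0]
contact_force: [0.1, 0.7, -0.6]
gripper_width: 0.085
```

Emit:
servo_tool(moves="85 0 0 0 0 0 7; 85 0 0 0 0 0 14; 85 0 0 0 0 0 21; 85 0 0 0 0 0 28; 85 0 0 0 0 0 35")

```text
t: 10.57
position: [0.4095, -0.2951, 0.2104]
eef_rot: [-0.0, 0.972, 0.236, 0.0]
contact_force: [-0.6, 0.8, 0.3]
gripper_width: 0.085
```

```bash
python3 -c "
from h import *
togo([.4085,-.297,.046],-67.3)"
```

```text
t 10.5667 pos [ 0.4095 -0.2951  0.2104] q [-0.846  0.433  1.779  0.     0.93   0.248] shift mm [ -1.8   1.3 164.4] y-ang -62.74 turnz 4.56 tilt [0.0002 0.0004]
```

Emit:
servo_tool(moves="85 -2 1 20 0 0 4.5; 85 -2 1 45 0 0 4.5; 85 -2 1 70 0 0 4.5; 85 -2 1 90 0 0 4.5; 85 -2 1 100 0 0 4.5")

```text
t: 10.98
position: [0.4072, -0.296, 0.1083]
eef_rot: [-0.002, 0.98, 0.2, -0.001]
contact_force: [-0.8, 0.8, -0.1]
gripper_width: 0.085
```

```bash
python3 -c "
from h import *
togo([.4085,-.297,.046],-67.3)
f=robot.grab_frame('scene');cv2.imwrite('pics/app.png',cv2.resize(f[170:330,130:290,::-1],None,fx=3.5,fy=3.5))"
```

```text
t 10.9833 pos [ 0.4072 -0.296   0.1083] q [-0.851  0.608  1.857  0.     0.681  0.316] shift mm [ 0.8  1.7 62.3] y-ang -66.9 turnz 0.4 tilt [-0.0024  0.0031]
```

View pics/app.png

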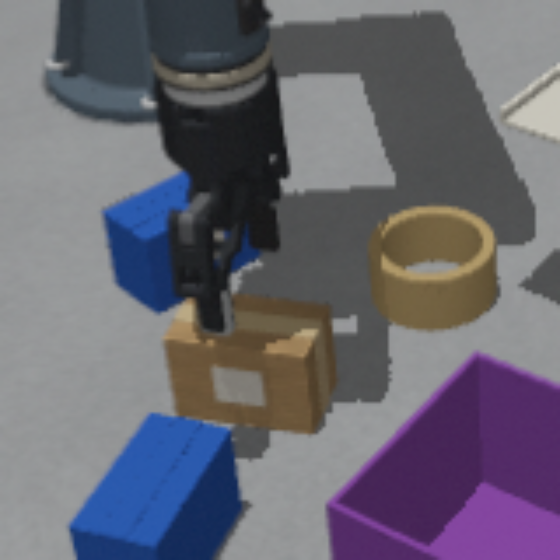

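The jaws straddle the brown carton (crop about (240,360)) with the blue boxes clear. I lower and grip.

Emit:
servo_tool(moves="85 0 1 15 0 0 0.4; 85 0 1 30 0 0 0.4; 85 0 1 45 0 0 0.4; 85 0 1 56 0 0 0.4; 85 0 1 62 0 0 0.4")

```text
t: 11.45
position: [0.4085, -0.2979, 0.0481]
eef_rot: [-0.0, 0.98, 0.197, -0.0]
contact_force: [0.4, 0.0, -0.4]
gripper_width: 0.0849
```

```bash
python3 -c "
from h import *
togo([.4085,-.297,.046],-67.3)"
```

```text
t 11.45 pos [ 0.4085 -0.2979  0.0481] q [-0.851  0.725  1.877  0.     0.541  0.323] shift mm [ 0.3 -0.9  2.1] y-ang -67.29 turnz 0.01 tilt [-0.0002  0.0003]
```

Emit:
servo_tool(moves="70 0 0 0 0 0 0; 60 0 0 0 0 0 0; 50 0 0 0 0 0 0; 45 0 0 0 0 0 0; 45 0 0 0 0 0 0", squeeze=45)

```text
t: 11.87
position: [0.4087, -0.298, 0.0496]
eef_rot: [0.0, 0.98, 0.197, 0.0]
contact_force: [-0.0, 1.5, 3.3]
gripper_width: 0.0558
```

Emit:
servo_tool(moves="45 0 0 0 0 0 0; 45 0 0 0 0 0 0; 45 0 0 0 0 0 0; 45 0 0 0 0 0 0; 45 0 0 0 0 0 0")

```text
t: 12.28
position: [0.4087, -0.298, 0.0495]
eef_rot: [0.0, 0.98, 0.197, 0.0]
contact_force: [0.6, 0.3, 5.2]
gripper_width: 0.0556
```

```bash
python3 -c "
from h import *
togo([.4085,-.297,.046],-67.3)"
```

```text
t 12.2833 pos [ 0.4087 -0.298   0.0495] q [-0.851  0.722  1.877  0.     0.542  0.323] shift mm [ 0.2 -0.9  3.5] y-ang -67.28 turnz 0.02 tilt [ 0.0007 -0.0006]
```

Emit:
servo_tool(moves="45 0 0 -8 0 0 0; 45 0 0 -20 0 0 0; 45 0 0 -45 0 0 0; 45 0 0 -75 0 0 0; 45 0 0 -105 0 0 0")

```text
t: 12.7
position: [0.4073, -0.2968, 0.1538]
eef_rot: [-0.002, 0.98, 0.197, -0.001]
contact_force: [0.5, -0.7, -7.2]
gripper_width: 0.0555
```

Emit:
servo_tool(moves="45 0 0 -35 0 0 0; 45 0 0 -70 0 0 0; 45 0 0 -95 0 0 0; 45 0 0 -105 0 0 0; 45 0 0 -105 0 0 0")

```text
t: 13.12
position: [0.4089, -0.2985, 0.2612]
eef_rot: [0.002, 0.98, 0.197, 0.001]
contact_force: [-0.4, -1.2, -7.4]
gripper_width: 0.0553
```

```bash
python3 -c "
from h import *
togo([.5823,.2061,.26],-89.5)
f=robot.grab_frame('scene');cv2.imwrite('pics/lift.png',cv2.resize(f[70:330,130:350,::-1],None,fx=2.2,fy=2.2))"
```

```text
t 13.1167 pos [ 0.4089 -0.2985  0.2612] q [-0.852  0.36   1.723 -0.     1.053  0.323] shift mm [ 3.548e+02 -3.985e+02 -2.000e-01] y-ang -67.29 turnz 22.21 tilt [ 0.0033 -0.004 ]
```

View pics/lift.png

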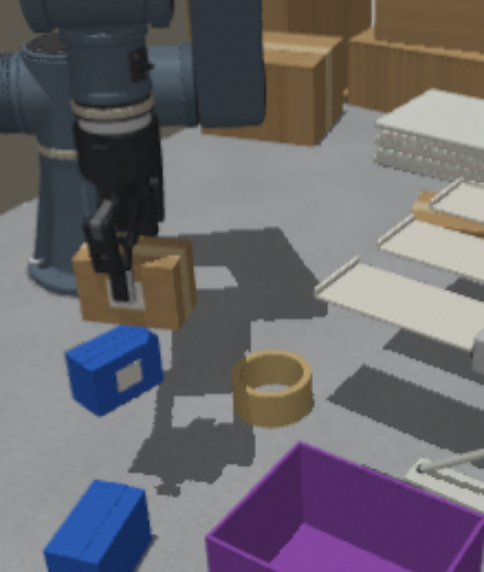

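Emit:
servo_tool(moves="45 12 -14 -10 0 0 0; 45 34 -38 -20 0 0 0; 45 57 -64 -30 0 0 0; 45 80 -90 -30 0 0 0; 45 103 -116 -30 0 0 0")

```text
t: 13.58
position: [0.4576, -0.1492, 0.287]
eef_rot: [-0.001, 0.981, 0.196, -0.001]
contact_force: [0.7, -0.0, -7.2]
gripper_width: 0.0556
```

Emit:
servo_tool(moves="45 23 -26 0 0 0 0; 45 46 -52 0 0 0 0; 45 69 -78 0 0 0 0; 45 92 -104 0 0 0 0; 45 115 -130 0 0 0 0")

```text
t: 14.0
position: [0.5129, 0.0152, 0.2861]
eef_rot: [-0.001, 0.98, 0.197, -0.003]
contact_force: [1.0, -0.5, -7.1]
gripper_width: 0.0554
```

Emit:
servo_tool(moves="45 23 -26 0 0 0 4.5; 45 46 -52 0 0 0 9; 45 69 -78 0 0 0 13.5; 45 92 -104 0 0 0 18; 45 112 -126 0 0 0 22.2")

```text
t: 14.42
position: [0.5677, 0.1749, 0.2854]
eef_rot: [0.0, 1.0, 0.003, -0.003]
contact_force: [0.3, -0.0, -6.2]
gripper_width: 0.0556
```

Emit:
servo_tool(moves="45 0 0 0 0 0 0; 45 0 0 0 0 0 0; 45 0 0 0 0 0 0; 45 0 0 0 0 0 0; 45 0 0 0 0 0 0")

```text
t: 14.83
position: [0.5685, 0.1715, 0.2879]
eef_rot: [0.0, 1.0, 0.004, -0.001]
contact_force: [-0.1, 0.5, -6.1]
gripper_width: 0.0559
```

```bash
python3 -c "
from h import *
togo([.5823,.2061,.225],-89.5)"
```

```text
t 14.8333 pos [0.5685 0.1715 0.2879] q [ 0.105  0.452  1.476 -0.     1.217  1.668] shift mm [ 14.2 -34.6  62.8] y-ang -89.56 turnz -0.06 tilt [-0.0023 -0.0005]
```

Emit:
servo_tool(moves="45 5 -11 0 0 0 0; 45 10 -23 0 0 0 0; 45 15 -34 10 0 0 0; 45 15 -35 30 0 0 0; 45 15 -35 50 0 0 0")

```text
t: 15.25
position: [0.5853, 0.2097, 0.2387]
eef_rot: [-0.001, 1.0, 0.005, 0.002]
contact_force: [-0.1, -0.7, -8.3]
gripper_width: 0.0556
```

Emit:
servo_tool(moves="45 0 0 8 0 0 0; 45 0 0 13 0 0 0; 45 0 0 13 0 0 0; 45 0 0 13 0 0 0; 45 0 0 13 0 0 0")

```text
t: 15.67
position: [0.5849, 0.208, 0.227]
eef_rot: [-0.0, 1.0, 0.004, 0.001]
contact_force: [0.6, 0.1, -7.3]
gripper_width: 0.0557
```

```bash
python3 -c "
from h import *
togo([.583,.2061,.209],-89.5)
f=robot.grab_frame('scene');cv2.imwrite('pics/pre.png',cv2.resize(f[70:260,240:460,::-1],None,fx=3,fy=3))"
```

```text
t 15.6667 pos [0.5849 0.208  0.227 ] q [0.162 0.554 1.475 0.    1.11  1.724] shift mm [-2.   1.9 18. ] y-ang -89.49 turnz 0.01 tilt [0.0028 0.0005]
```

View pics/pre.png

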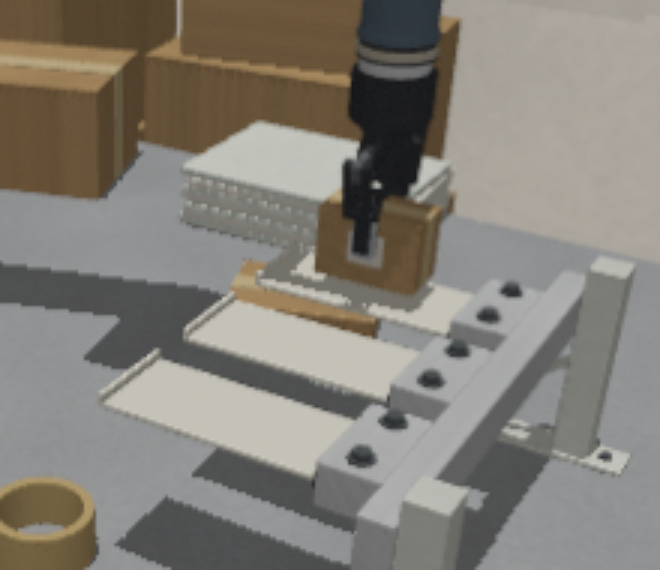

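The picture shows the carton upright above the middle of the left ledge (crop about (375,245)), long side along it. I lower it slowly.

Emit:
servo_tool(moves="45 -1 1 3 0 0 0; 45 -2 2 6 0 0 0; 45 -2 2 9 0 0 0; 45 -2 2 12 0 0 0; 45 -2 2 14 0 0 0")

```text
t: 16.13
position: [0.5816, 0.2057, 0.2113]
eef_rot: [0.0, 1.0, 0.004, -0.0]
contact_force: [-0.0, -0.3, -7.6]
gripper_width: 0.0554
```

Emit:
servo_tool(moves="45 0 0 1 0 0 0; 45 0 0 2 0 0 0; 45 0 0 3 0 0 0; 45 0 0 3 0 0 0; 45 0 0 3 0 0 0")

```text
t: 16.55
position: [0.5818, 0.2058, 0.2092]
eef_rot: [0.0, 1.0, 0.005, 0.0]
contact_force: [-1.3, 0.2, -4.9]
gripper_width: 0.0551
```

Emit:
servo_tool(moves="45 0 0 0.5 0 0 0; 45 0 0 1 0 0 0; 45 0 0 1.5 0 0 0; 45 0 0 1.5 0 0 0; 45 0 0 1.5 0 0 0")

```text
t: 16.97
position: [0.5818, 0.2058, 0.2083]
eef_rot: [-0.0, 1.0, 0.005, 0.0]
contact_force: [-4.1, -1.3, 4.9]
gripper_width: 0.0552
```

Emit:
servo_tool(moves="45 0 0 -0.3 0 0 0; 45 0 0 -0.6 0 0 0; 45 0 0 -0.6 0 0 0; 45 0 0 -0.6 0 0 0; 45 0 0 -0.6 0 0 0", squeeze=20)

```text
t: 17.38
position: [0.5818, 0.2058, 0.2083]
eef_rot: [0.0, 1.0, 0.005, 0.0]
contact_force: [-5.3, -1.5, 4.7]
gripper_width: 0.0552
```

Emit:
servo_tool(moves="45 0 0 0 0 0 0; 45 0 0 0 0 0 0; 45 0 0 0 0 0 0; 45 0 0 0 0 0 0; 45 0 0 0 0 0 0")

```text
t: 17.8
position: [0.5818, 0.2058, 0.2083]
eef_rot: [-0.0, 1.0, 0.004, -0.0]
contact_force: [-6.0, -1.2, 4.7]
gripper_width: 0.0557
```

Emit:
servo_tool(moves="45 0 0 -0.4 0 0 0; 45 0 0 -0.8 0 0 0; 45 0 0 -0.8 0 0 0; 45 0 0 -0.8 0 0 0; 45 0 0 -0.8 0 0 0")

```text
t: 18.22
position: [0.5818, 0.2058, 0.2086]
eef_rot: [-0.0, 1.0, 0.005, -0.0]
contact_force: [-4.7, -0.7, 2.1]
gripper_width: 0.0554
```

Emit:
servo_tool(moves="56 0 0 0 0 0 0; 58 0 0 0 0 0 0; 60 0 0 0 0 0 0; 63 0 0 0 0 0 0; 66 0 0 0 0 0 0")

```text
t: 18.63
position: [0.5828, 0.2059, 0.2089]
eef_rot: [-0.0, 1.0, 0.004, 0.001]
contact_force: [-0.6, 0.2, 0.6]
gripper_width: 0.0659
```

Emit:
servo_tool(moves="70 0 0 0 0 0 0; 75 0 0 0 0 0 0; 80 0 0 0 0 0 0; 80 0 0 0 0 0 0; 80 0 0 0 0 0 0")

```text
t: 19.05
position: [0.5819, 0.2058, 0.2087]
eef_rot: [0.0, 1.0, 0.005, 0.0]
contact_force: [0.6, 0.2, -0.1]
gripper_width: 0.08
```

```bash
python3 -c "
from h import *
togo([.583,.2061,.209],-89.5)
f=robot.grab_frame('scene');cv2.imwrite('pics/rel.png',cv2.resize(f[70:260,240:460,::-1],None,fx=3,fy=3))"
```

```text
t 19.05 pos [0.5819 0.2058 0.2087] q [ 0.159  0.572  1.5   -0.     1.07   1.721] shift mm [ 1.1 -0.3 -0.3] y-ang -89.48 turnz 0.02 tilt [ 0.0001 -0.    ]
```

View pics/rel.png

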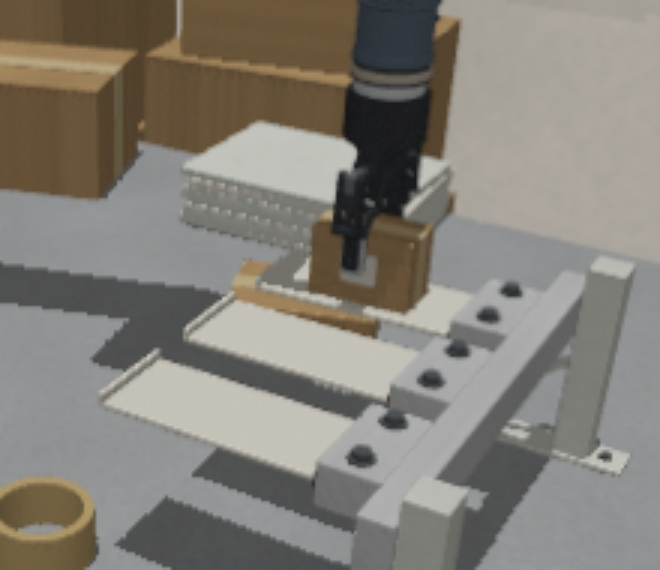

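The fingers have let go and the carton stands on the left ledge (crop about (370,265)). I retreat straight up, then back and sideways so the top camera sees it.

Emit:
servo_tool(moves="80 0 0 -10 0 0 0; 80 0 0 -35 0 0 0; 80 0 0 -70 0 0 0; 80 0 0 -105 0 0 0; 80 0 0 -130 0 0 0")

```text
t: 19.52
position: [0.5827, 0.206, 0.3428]
eef_rot: [-0.0, 1.0, 0.005, 0.002]
contact_force: [0.4, -0.0, -1.1]
gripper_width: 0.0799
```

Emit:
servo_tool(moves="80 -20 -30 0 0 0 0; 80 -40 -60 0 0 0 0; 80 -60 -90 0 0 0 0; 80 -80 -120 0 0 0 0; 80 -100 -150 0 0 0 0")

```text
t: 19.93
position: [0.4795, 0.356, 0.3398]
eef_rot: [-0.0, 1.0, 0.004, 0.001]
contact_force: [0.4, 0.9, 0.6]
gripper_width: 0.08
```

Emit:
servo_tool(moves="80 -20 -30 0 0 0 0; 80 -40 -60 0 0 0 0; 80 -60 -90 0 0 0 0; 80 -80 -120 0 0 0 0; 80 -80 -120 0 0 0 0")

```text
t: 20.35
position: [0.3951, 0.479, 0.3397]
eef_rot: [-0.002, 1.0, 0.008, -0.001]
contact_force: [1.2, 0.3, 0.7]
gripper_width: 0.0802
```

```bash
python3 -c "
from h import *
print(robot.observe()['position'])
f=robot.grab_frame('scene');cv2.imwrite('pics/endS.png',f[...,::-1])
g=robot.grab_frame('top');cv2.imwrite('pics/endT.png',g[...,::-1])
cv2.imwrite('pics/end.png',np.hstack([cv2.resize(g[90:230,130:230,::-1],None,fx=4,fy=4,interpolation=2),cv2.resize(f[120:260,270:370,::-1],None,fx=4,fy=4,interpolation=2)]))"
```

```text
[0.39510023 0.47902882 0.33968132]
```

View pics/end.png

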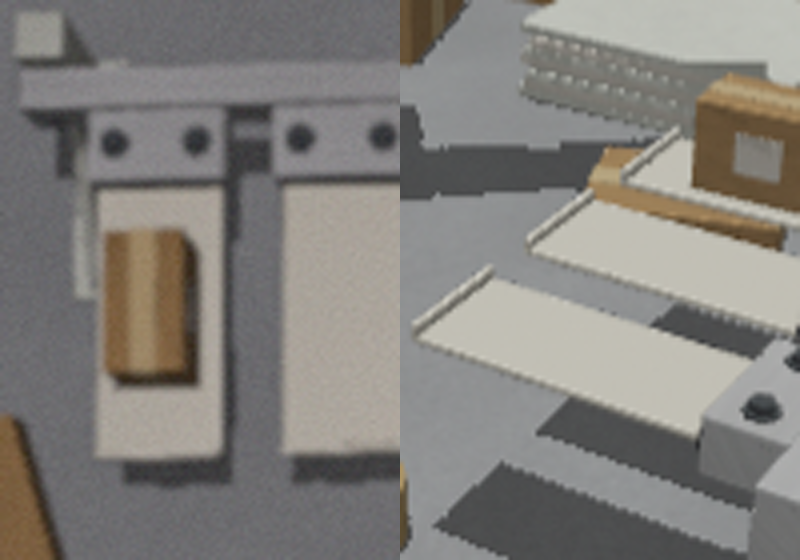

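View pics/endT.png

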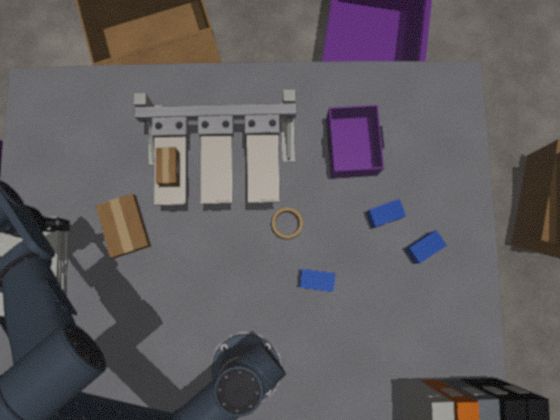

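```bash
python3 -c "
from h import *
u=(np.array([(105,231),(184,231),(187,376),(110,376)],float)+.5)/4-.5+np.array([130,90])
w=px2w('top',u,.228);print(w[:,:2].round(4),w.mean(0));d=(w[0]+w[1]-w[2]-w[3])/2;print(np.degrees(np.arctan2(d[1],d[0])))
a=cv2.imread('pics/top0.png').astype(int);b=cv2.imread('pics/endT.png').astype(int)
print(np.abs(a-b)[90:300,180:470].sum(2).max(), np.argwhere(np.abs(a-b)[90:300,190:470].sum(2)>90)[:,::-1].min(0)+[190,90],np.argwhere(np.abs(a-b)[90:300,190:470].sum(2)>90)[:,::-1].max(0)+[190,90])"
```

```text
[[0.6307 0.2316]
 [0.6297 0.1766]
 [0.5274 0.1727]
 [0.5282 0.2257]] [0.57900433 0.20164297 0.228     ]
2.734456253527968
193 [324 217] [350 250]
```

```bash
python3 -c "
from h import *
print(robot.sign_off(), robot.observe()['t'])"
```

```text
the job is handed in; nothing more can be done
the job is handed in; nothing more can be done
```

The carton is on the left ledge, which proved to be the firm one, and I handed the job in at about 20.5 s of the 72 s allowed.

- **Proof:** I pressed the left ledge at mid-span with the closed fingertips. It took about 9.7 N, dipped roughly 2.5 mm and held steady for well over a second. I did not press the other two ledges, because this was clearly the firm one.
- **Placing:** I gripped the brown carton across its 56 mm width, set it down on the left ledge, let go and backed off. While it was being set down, the ledge carried about 12 N by estimate.
- **Last checks:**
  - The final pictures show the carton upright on the left ledge with its long side along it.
  - From the top picture, its centre is at (0.579, 0.202), about 5 mm from the target, and its heading is about 2° off the ledge. That differs slightly from the tool's pose at release (0.582, 0.206, 0.5°), and is about what hand-picked corner pixels are good for.
  - In the top view around the middle and right ledges, the tote, the tape roll and the blue boxes, the only change is the carton's old spot. The flat box looks unmoved, but I only checked it by eye.

I did not separately check by picture that the ledge sprang back after the press.

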